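# Load and latch the microtube rack in the shaker carrier

## Robot

A 6-joint arm with a two-finger parallel gripper is mounted at the origin on a cart in front of the work surface, level with it; the furniture and walls round the work are solid. World frame = base frame: x ahead of the robot, y to its left, z up, the work surface at z = 0. Lengths are in m, angles in rad, forces in N, time in s.
With the tool pointing down it reaches from about 0.35 to 0.975 m from the base axis. Payload 4.9 kg.
Tool frame: the origin (TCP) lies at the very end of the fingers, on their centre line; the grasp point (between the pads) lies 19 mm behind it; z points along the fingers, y is the line along which they close (so a half turn about z gives the same grasp; the last joint's range is limited). The gripper opens to 85 mm and grips with 20 to 120 N. Pads are 22 mm wide; open, the fingers measure 114 mm over their backs; the gripper's body (76 mm by 85 mm) begins 54 mm behind the grasp point. The pads swing forward as they close: fully open they stand 13 mm farther back than shut.
Start: joints at [1.168, 0.053, 1.613, -0, 1.476, -0.119], TCP at [0.175, 0.6, 0.231] pointing down, gripper open.
Joint ranges: [-3.01, 3.01], [-1.01, 2.22], [0.06, 2.58], [-1.02, 4.17], [0.09, 2.62], [-3.14, 3.14]. Speed limits (rad/s): [2.57, 2.57, 3.14, 3.14, 3.14, 3.14].

## Interface

Orientations are given as a rotation vector (axis times angle).
In Python, from station import ctrl gives the robot as it stands.
- The arm moves only by the tool jog_arm, never from a script. Its argument "plan" is a list of rows, each a list of 7 numbers: the shift along the tool's x, y, z in units of 0.02 m (1.0 is 0.02 m), then the turn, a rotation vector about the tool's x, y, z in units of 45 degrees (1.0 is 45 degrees), then the opening, from -1 (shut) to 1 (fully open). A call has 1 to 8 rows; each row shifts and turns the commanded pose from where the row before left it, along the tool's axes as they then stand; what a row does not reach is not made up. A row lasts 1/10 s, in which the tool goes at most 50 mm and 8.59 degrees, less where a joint would pass 70% of its speed; a pose out of reach is approached as far as the arm can. A call with a number of a shift or a turn outside -1 to 1 is refused whole. A call with a gripper value outside its range is refused whole. The fingers move at their own pace and stop on an object; "grip_force" is the grip in N (left out, the last holds). Time passes only in rows, so rows that do not move let the fingers close. It gives the time, the measured TCP pose, the force, the opening and the grip force at its end, in the units of the state.
- ctrl.get_obs(): the state, without advancing time (a new reading comes with each control period).
- ctrl.get_image(name): name is "scene" or "top" or "wrist"; returns (picture, depth): 384x512x3 uint8, red, green, blue; 384x512 float32, m along the optical axis (not along the pixel's ray), 0 where there is no reading.
- ctrl.camera_info(name): a dict with "camera_matrix" (3x3 intrinsics, pixels), "k1" (the pictures are not rectified: a ray, as slopes to the right and down, at radius r is drawn at 1 + k1 r^2 times it, then the intrinsics apply), "rvec" (rotation vector, rad) and "tvec" (3), from world to camera coordinates, as OpenCV has them; the wrist camera has in their place "T_tool_cam" (4x4, takes a point from camera to tool coordinates, whose origin is the TCP and whose axes are the flange's). Camera axes: x right, y down, z forward; pixel columns grow to the right and rows downward; lengths in m; the calibration is good to about 2 mm. A picture is of the moment at which its call begins: read the wrist's pose just before it. camera_info takes no time and is no camera call.
- ctrl.finish_job(): hands the job in; it is judged then, once.
The state is a dict: "t": time; "q": joint angles; "dq": joint speeds; "effort": joint torques, N m; "tool_pos": TCP position; "tool_rot": TCP orientation; "contact_force": force on the tool from outside, world axes, zero at the start; "wrist_torque": the same for the moment, N m; "opening": finger opening in m; "grip_force": force on a finger pad.
Only numpy, scipy, OpenCV 4.12 (cv2) and the standard library are available. Lean on these libraries where they do the work, as an engineer would, in place of code of your own. Each camera call takes 0.05 s, during which the arm holds its last target. There are 200 camera calls.

## Task

Set the orange microtube rack upright into the bay on the grey bench shaker. Then shut the bay's gate on it: lift the latch bar by its knob over the keeper's horn, press the gate in until the bar can drop behind the horn, and leave the bar lying fully down in the notch. Feel your way without jamming the bar hard against the keeper, never tip the rack over, and leave the tip box, timer and petri dish where they are.

Things in the scene. Friction and masses are not known exactly. Their poses are not given: they have to be found in the camera images.
- microtube_rack: Orange rack of capped microtubes, 58 x 118 x 30 mm (solid up to 24 mm, caps above), 0.08 to 0.18 kg. Origin: centre of its underside; z up, long side along its y. Grip the long sides (58 mm apart) below 24 mm. Either end may go first.
- shaker: Slate-grey bench shaker 250 x 210 mm, bolted down; origin under its centre, x to the rear, z up. Its platform (z 76 mm) carries the rack bay, long along x: two rails 64 mm apart (14 mm high with flared lips; open between x -30 and +24 mm for the fingers) and a rear stop with its face at x +56. Gate across the front end, hinged at +y; keeper outside the -y rail.
- bay_seat (a point): Centre of the bay's rubber floor, at shaker (-3, 0, 78) mm, axes as the shaker's: where the middle of the rack's underside is when the rack stands against the rear stop, its long side along this x.
- gate (a joint): Gate angle in rad: 0 square across the bay, positive swung open towards the robot, to 1.65. Leaf 75 mm long, top 38 mm above bay floor; light friction, stays where left. Its sprung rubber buffer (45 mm from the hinge, 1.3 N/mm) meets the seated rack near 0.11 rad and then resists gently: 1 to 8 N at the knob. With nothing holding it, it pushes the gate back out to there.
- gate_hinge (a point): Point on the gate's upright hinge line, at shaker (-79, +44) mm, 36 mm above the bay floor. At gate 0 the leaf runs from here to the shaker's -y; opening turns it clockwise seen from above, its outer face towards the robot.
- latch_bar: Steel bar 135 mm long, 8 mm thick, 12 mm high, on the gate's outer face. Origin: its pivot, 10 mm along the leaf from the hinge line, 8 mm outside the leaf's mid-plane, level with point gate_hinge. Own -y runs along the bar to its free end, x into the bay. Rests level on a pin; the end lifts up to 0.6 rad about own -x and falls by its weight (0.14 kg).
- knob (a point): Middle of the upright red knob on the bar's free end, 16 mm across, 28 mm tall (starts 5 mm above the bar): the handle to lift the bar and swing the gate. 115 mm from the pivot along the bar and 25 mm above the bar's mid-line. Stands clear of gate, keeper and rack; grip it with the fingers closing along the bar's x.
- bar_end (a point): Point under the bar 78 mm from its pivot (88 mm from the hinge line): the part that crosses the horn and drops into the notch.
- keeper: Keeper bracket at shaker (-87, -44, 76) mm, x into the bay. A dark notched plate is clamped on it in slots, up to 7 mm either way along x, setting not measured: feel for it, over 20 N it may slip. From the plate's middle: horn x -15.5 to -5.5, top z 44; notch 11 wide, floor z 30; rigid back wall from x 5.5, top z 75 mm. Bar's underside rests at z 32, must pass over z 44.
- tip_box: Bystander: box of blue pipette tips, 86 x 124 x 71 mm, loose; origin under its centre.
- timer: Bystander: white timer, 62 x 66 x 17 mm, loose; origin under its centre.
- petri_dish_0: Bystander: petri dish with pink agar, 62 mm across, 14 mm high, loose; origin under its centre.
Mind the look-alikes: they are no part of the job. Of the things like the microtube_rack, leave any that is turquoise; of the rest the larger one is meant.

How it is judged:
By the outcome, as a careful person would: the job done as asked, in the order asked, and still so for the second after the job is handed in, with the robot touching nothing.
It also fails if it takes over 72 s, if anything falls off the work surface, if the arm or the gripper's body presses on something with over 40 N, if the wrist force passes 120 N, or if a joint passes its speed limit or range.

## Working session

There is one attempt and no reset: what is moved stays moved. The work goes in short steps, Python scripts to look and compute and a tool call to move; the robot and the scene stay as the last step left them, time stands still between calls to the robot, and variables do not carry over. Pictures are saved under pics/ and viewed, at most 10 in all, crops included, and the job is handed in when it is done.

Besides the shell and the picture viewer there is one more tool, called after "Call:" as a command line: name --pt "numbers of a row" for each row, then --argument value for the rest. jog_arm: Moves the arm, as the interface text tells. Shifts and turns lie within -1 to 1; 1 stands for 0.02 m of shift or 45 degrees of turn. Its arguments: {"type":"object","properties":{"plan":{"type":"array"},"grip_force":{"type":"number"}},"required":["plan"]}

```bash
ls; mkdir -p pics; cat > h.py <<'E'
import numpy as np, cv2
from station import ctrl
from scipy.spatial.transform import Rotation as R
def cam(name):
    o=ctrl.get_obs(); im,d=ctrl.get_image(name); c=ctrl.camera_info(name)
    K=np.array(c["camera_matrix"]); k1=c["k1"]
    if "rvec" in c:
        r=R.from_rotvec(np.ravel(c["rvec"])).as_matrix(); T=np.eye(4); T[:3,:3]=r.T; T[:3,3]=-r.T@np.ravel(c["tvec"])
    else:
        W=np.eye(4); W[:3,:3]=R.from_rotvec(o["tool_rot"]).as_matrix(); W[:3,3]=o["tool_pos"]; T=W@np.array(c["T_tool_cam"])
    return im,d,K,k1,T
def rays(uv,K,k1):
    return cv2.undistortPoints(np.array(uv,float).reshape(-1,1,2),K,np.array([k1,0,0,0.])).reshape(-1,2)
def onplane(uv,z,K,k1,T):
    s=rays(uv,K,k1); d=np.c_[s,np.ones(len(s))]@T[:3,:3].T
    return T[:3,3]+d*((z-T[2,3])/d[:,2])[:,None]
def cloud(d,K,k1,T):
    h,w=d.shape; u,v=np.meshgrid(np.arange(w),np.arange(h))
    s=rays(np.stack([u,v],-1).reshape(-1,2),K,k1); p=np.c_[s,np.ones(len(s))]*d.reshape(-1,1)
    return (p@T[:3,:3].T+T[:3,3]).reshape(h,w,3)
def save(n,im): cv2.imwrite("pics/"+n,cv2.cvtColor(im,cv2.COLOR_RGB2BGR))
E
python3 - <<'E'
from h import *
a=cam("scene");b=cam("top")
np.savez("v0.npz",s=a[0],sd=a[1],t=b[0],td=b[1])
save("s0.png",a[0]);save("t0.png",b[0])
print(a[4],b[4],ctrl.get_obs(),ctrl.camera_info("wrist"))
E
```

```text
pics
[[ 0.68189406 -0.33458405  0.6504414  -0.26146836]
 [-0.73144747 -0.30917142  0.60778091 -0.73844075]
 [-0.00225591 -0.8902059  -0.45555281  0.65476124]
 [ 0.          0.          0.          1.        ]] [[-0.21298579 -0.91574755  0.34065155 -0.02669413]
 [-0.97701468  0.20279213 -0.06570894  0.11732703]
 [-0.00890865 -0.34681664 -0.93789064  1.62850603]
 [ 0.          0.          0.          1.        ]] {'t': 0.1, 'q': array([ 1.16798611e+00,  5.33214166e-02,  1.61417451e+00,  2.41984960e-06,
        1.47600041e+00, -1.19033620e-01]), 'dq': array([ 0.00085241, -0.00106453, -0.00372846, -0.00080951, -0.00083162,
       -0.00079307]), 'effort': array([ 1.69858695e-04, -3.94905567e+01, -3.71361566e+01, -1.71165434e-04,
        4.01897763e-03, -1.59645123e-05]), 'tool_pos': array([0.17478305, 0.59946812, 0.23015636]), 'tool_rot': array([-4.44191460e-01, -3.10953212e+00,  2.88765869e-03]), 'contact_force': array([-0.78410759, -0.39663002,  0.25005593]), 'wrist_torque': array([ 0.01150953,  0.01018149, -0.01899857]), 'grip_force': 0.0, 'opening': 0.08525486578668195} {'camera_matrix': array([[309.900884  ,   0.        , 252.34273655],
       [  0.        , 309.900884  , 192.28094244],
       [  0.        ,   0.        ,   1.        ]]), 'k1': -0.0724559030257097, 'T_tool_cam': array([[-5.78531039e-04, -9.56860071e-01, -2.90548566e-01,
         7.51670588e-02],
       [ 9.99999826e-01, -5.85948507e-04, -6.14706471e-05,
        -9.37998524e-04],
       [-1.11427691e-04, -2.90548551e-01,  9.56860244e-01,
        -1.42892432e-01],
       [ 0.00000000e+00,  0.00000000e+00,  0.00000000e+00,
         1.00000000e+00]])}
```

View pics/s0.png

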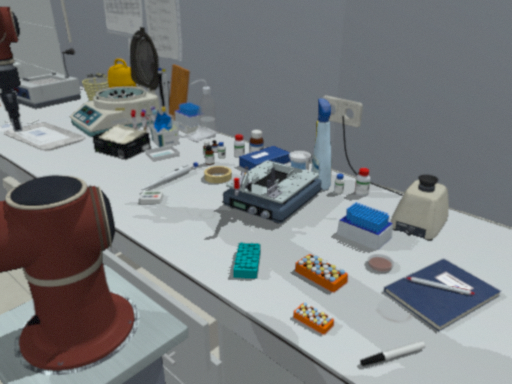

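View pics/t0.png

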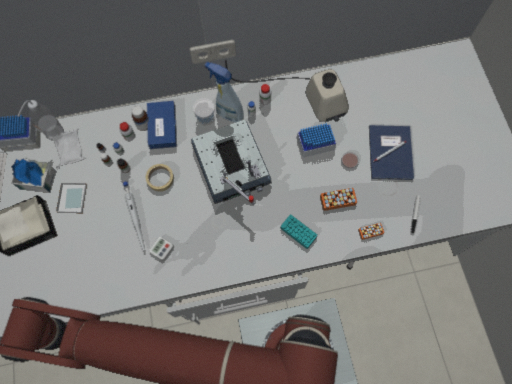

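Candidates in the scene picture: the large orange rack (321,271), a small orange rack (314,318) and a turquoise one (247,260). By the description I choose the large orange rack, which is at (338,199) in the top view. The shaker is at (230,160) in top, with its gate open and the red knob at (251,199).

```bash
python3 - <<'E'
from h import *
z=np.load("v0.npz")
def C(n):
    c=ctrl.camera_info(n);r=R.from_rotvec(np.ravel(c["rvec"])).as_matrix();T=np.eye(4);T[:3,:3]=r.T;T[:3,3]=-r.T@np.ravel(c["tvec"]);return np.array(c["camera_matrix"]),c["k1"],T
for n,i,d in(("scene",'s','sd'),("top",'t','td')):
    K,k,T=C(n);P=cloud(z[d],K,k,T);hsv=cv2.cvtColor(z[i],cv2.COLOR_RGB2HSV)
    H,S,V=hsv[...,0],hsv[...,1],hsv[...,2]; ok=z[d]>0
    m=((H>5)&(H<18)&(S>170)&(V>120)).astype(np.uint8)
    m=cv2.morphologyEx(m,cv2.MORPH_CLOSE,np.ones((9,9)))
    nc,l,st,ce=cv2.connectedComponentsWithStats(m)
    for j in range(1,nc):
        if st[j,4]>60:
            q=P[(l==j)&ok]; 
            if q[:,2].min()<-0.1: continue
            q=q[(q[:,2]>.008)]
            if len(q)<20: continue
            rr=cv2.minAreaRect((q[:,:2]*1000).astype(np.float32)); print(n,ce[j],len(q),rr,np.percentile(q[:,2],[5,95]))
    # shaker: points with z>30mm in neighbourhood
    m=(H>85)&(H<125)&(V<130)&(P[...,2]>.02)&(P[...,2]<.15)&ok
    m=m.astype(np.uint8);nc,l,st,ce=cv2.connectedComponentsWithStats(m)
    for j in np.argsort(-st[1:,4])[:3]+1:
        q=P[l==j];rr=cv2.minAreaRect((q[:,:2]*1000).astype(np.float32));print(n,'dark',ce[j],st[j,4],rr,np.percentile(q[:,2],[5,50,95]))
    m=((H<6)|(H>174))&(S>150)&(V>100)&ok&(P[...,2]>.09)&(P[...,2]<.2)
    nc,l,st,ce=cv2.connectedComponentsWithStats(m.astype(np.uint8))
    for j in range(1,nc):
        if st[j,4]>8:print(n,'red',ce[j],st[j,4],np.median(P[l==j],axis=0))
s=z['s'][150:225,210:335];t=z['t'][110:210,180:290]
a=cv2.resize(s,(750,450),interpolation=cv2.INTER_CUBIC);save("sc.png",a)
E
```

```text
scene [320.20930233 275.26821705] 575 ((458.4485168457031, -262.47979736328125), (52.139217376708984, 116.12507629394531), 4.034796714782715) [0.0096118  0.03025168]
scene [313.34035088 322.72631579] 212 ((326.4344177246094, -339.8927917480469), (31.846467971801758, 77.63853454589844), 8.80053424835205) [0.00861928 0.01852871]
scene dark [425.50804903 172.46950229] 6771 ((926.9258422851562, -206.37908935546875), (605.0184326171875, 177.76597595214844), 89.8066177368164) [0.02891479 0.09415346 0.14405894]
scene dark [256.30216616 125.01014532] 3647 ((954.0988159179688, 458.1383056640625), (891.0621948242188, 162.8807830810547), 85.37442016601562) [0.03384573 0.09304452 0.14437627]
scene dark [273.45495495 193.76781327] 2442 ((695.8822021484375, 48.590248107910156), (208.0365753173828, 441.70306396484375), 87.61106872558594) [0.02453148 0.05364631 0.10428718]
scene red [133.     113.1875] 16 [0.73320468 0.90388145 0.09864087]
scene red [236.425 182.925] 40 [0.48498332 0.03408082 0.1423317 ]
top [326.5625  202.34375] 64 ((467.94305419921875, -216.56192016601562), (51.59636306762695, 31.165061950683594), 4.449565410614014) [0.01982819 0.03424867]
top dark [ 89.53926282 102.31770833] 4992 ((944.7679443359375, 460.5148010253906), (788.50048828125, 137.9542236328125), 89.98506164550781) [0.03076375 0.09132597 0.14342399]
top dark [352.8276884   46.47798476] 4724 ((1003.0253295898438, -460.6011047363281), (34.74932098388672, 965.085693359375), 1.3288931846618652) [0.02701243 0.08934289 0.14444956]
top dark [160.57592093 122.88140162] 1113 ((880.75341796875, 310.8453063964844), (144.20779418945312, 176.09361267089844), 83.23551177978516) [0.02882914 0.03790086 0.0466517 ]
top red [250.61538462 197.46153846] 13 [0.48845519 0.04059259 0.15111507]
```

View pics/sc.png

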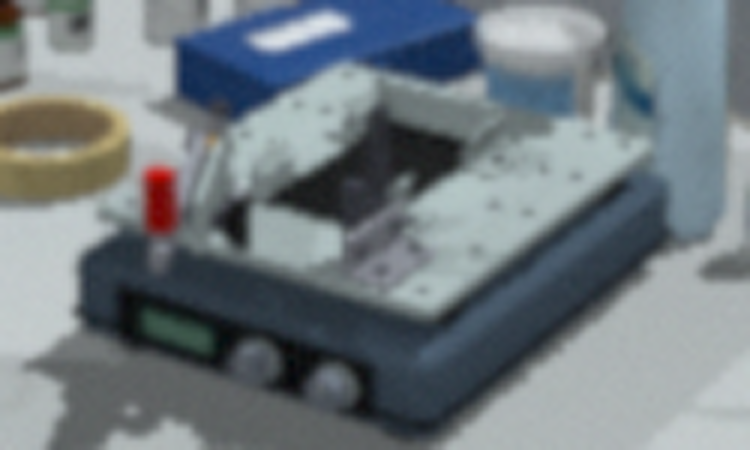

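The crop shows the shaker gate swung wide open, with the red knob at crop (160,200) and the keeper at (385,250). I'll move to a view over the shaker, coming from the front.

Call:
jog_arm --pt "-1 -0.84 -0.25 0 0 0 1" --pt "-1 -0.84 -0.25 0 0 0 1" --pt "-1 -0.84 -0.25 0 0 0 1" --pt "-1 -0.84 -0.25 0 0 0 1" --pt "-1 -0.84 -0.25 0 0 0 1" --pt "-1 -0.84 -0.25 0 0 0 1" --pt "-1 -0.84 -0.25 0 0 0 1" --pt "-1 -0.84 -0.25 0 0 0 1"

```text
t: 0.9
tool_pos: [0.2912, 0.425, 0.2709]
tool_rot: [-0.444, -3.11, 0.001]
contact_force: [-1.2, 1.2, 0.1]
opening: 0.0853
grip_force: 0.0
```

Call:
jog_arm --pt "-1 -0.84 -0.25 0 0 0 1" --pt "-1 -0.84 -0.25 0 0 0 1" --pt "-1 -0.84 -0.25 0 0 0 1" --pt "-1 -0.84 -0.25 0 0 0 1" --pt "-1 -0.84 -0.25 0 0 0 1" --pt "-1 -0.84 -0.25 0 0 0 1" --pt "-1 -0.84 -0.25 0 0 0 1" --pt "-1 -0.84 -0.25 0 0 0 1"

```text
t: 1.7
tool_pos: [0.4071, 0.2513, 0.311]
tool_rot: [-0.444, -3.109, 0.001]
contact_force: [-0.1, -0.4, -0.1]
opening: 0.0854
grip_force: 0.0
```

Call:
jog_arm --pt "-1 -0.84 -0.25 0 0 0 1" --pt "-1 -0.84 -0.25 0 0 0 1" --pt "-1 -0.84 -0.25 0 0 0 1" --pt "-1 -0.84 -0.25 0 0 0 1" --pt "-1 -0.84 -0.25 0 0 0 1" --pt "-1 -0.84 -0.25 0 0 0 1" --pt "-1 -0.84 -0.25 0 0 0 1" --pt "0 0 0 0 0 0 1"

```text
t: 2.5
tool_pos: [0.5095, 0.0982, 0.3462]
tool_rot: [0.45, 3.109, -0.001]
contact_force: [0.3, 0.1, -0.9]
opening: 0.0854
grip_force: 0.0
```

```bash
python3 - <<'E'
from h import *
a=cam("wrist"); np.savez("w1.npz",i=a[0],d=a[1],K=a[2],k=a[3],T=a[4]); save("w1.png",a[0])
E
```

```text
(no output)
```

View pics/w1.png

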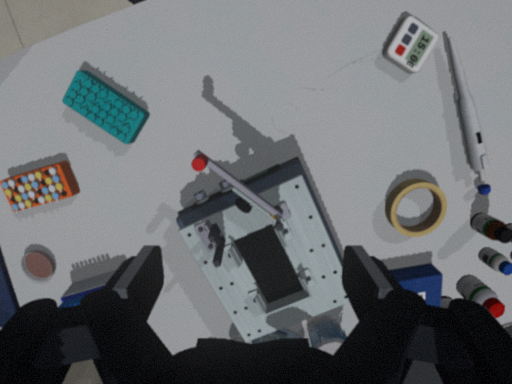

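The wrist view shows the bay (dark floor at 270,268), the knob at (200,163), the bar running to the hinge at (283,212), the keeper at (212,240), and the orange rack at (37,188). Next I measure the shaker from the platform and the floor.

```bash
python3 - <<'E'
from h import *
z=np.load("w1.npz");K,k,T=z['K'],float(z['k']),z['T'];im,d=z['i'],z['d']
P=cloud(d,K,k,T);hsv=cv2.cvtColor(im,cv2.COLOR_RGB2HSV);H,S,V=[hsv[...,i].astype(int) for i in range(3)]
print(im[300,250],im[265,270],im[225,190],P[300,250],P[265,270])
mm=(abs(P[...,2]-.076)<.008)&(d>0)
def comp(m,n,z0):
    m=m.astype(np.uint8);nc,l,st,ce=cv2.connectedComponentsWithStats(m)
    j=1+np.argmax(st[1:,4]);ys,xs=np.where(l==j)
    c=np.c_[xs,ys]; W=onplane(c,z0,K,k,T)[:,:2]*1000
    rr=cv2.minAreaRect(W.astype(np.float32));print(n,len(xs),xs.min(),xs.max(),ys.min(),ys.max(),rr,np.median(P[l==j],axis=0)); return l==j
reg=np.zeros(d.shape,bool);reg[140:345,165:360]=1
comp(mm&reg,'plat',.076)
b=comp(mm&reg&(V<75)&(np.arange(384)[:,None]>220)&(np.arange(512)[None]>225),'floor',.078)
r=((H<6)|(H>174))&(S>150)&(V>90); comp(r&reg,'knob',.14)
v=im.copy(); v[b]=[255,0,255]; v=cv2.resize(v[140:345,165:360],None,fx=2.9,fy=2.9,interpolation=cv2.INTER_CUBIC);save("w1c.png",v)
o=(H>3)&(H<18)&(S>170)&(V>90);reg[:]=0;reg[150:220,0:90]=1;print(P[188,37]);comp(cv2.morphologyEx((o&reg).astype(np.uint8),cv2.MORPH_CLOSE,np.ones((9,9))),'rack',.024)
E
```

```text
[130 138 140] [28 36 30] [106 113 116] [0.72611678 0.02901076 0.07609881] [0.43714392 0.11866201 0.48908955]
plat 14845 178 348 175 341 ((678.0107421875, 75.21824645996094), (227.4962615966797, 195.97459411621094), 9.025066375732422) [0.66868623 0.07792463 0.0766384 ]
floor 3035 232 303 225 306 ((676.6365966796875, 74.6397705078125), (125.98454284667969, 68.95288848876953), 10.192587852478027) [0.67259017 0.07431165 0.07830764]
knob 127 192 204 158 170 ((488.3426513671875, 38.498714447021484), (12.855860710144043, 14.329082489013672), 27.22968101501465) [0.48598248 0.04193268 0.1531268 ]
[ 0.46641392 -0.25567439  0.02306048]
rack 483 27 72 164 205 ((465.74188232421875, -238.1142120361328), (77.13639831542969, 54.106422424316406), 87.45796966552734) [ 0.46146034 -0.22591014  0.02433403]
```

View pics/w1c.png

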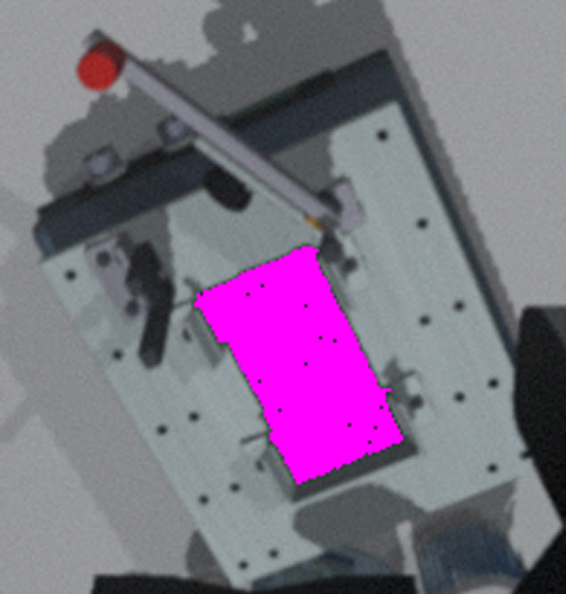

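The crop shows the floor mask fitting the bay well, with the keeper's dark plate at crop (150,300). Now I fit the bay edges and the platform edges.

```bash
python3 - <<'E'
from h import *
z=np.load("w1.npz");K,k,T=z['K'],float(z['k']),z['T'];im,d=z['i'],z['d']
P=cloud(d,K,k,T);hsv=cv2.cvtColor(im,cv2.COLOR_RGB2HSV);V=hsv[...,2].astype(int)
m=(abs(P[...,2]-.076)<.008)&(d>0)&(V<75);m[:220]=0;m[:,:225]=0;m[345:]=0;m[:,360:]=0
nc,l,st,ce=cv2.connectedComponentsWithStats(m.astype(np.uint8));j=1+np.argmax(st[1:,4]);ys,xs=np.where(l==j)
W=onplane(np.c_[xs,ys],.078,K,k,T)[:,:2]*1000
c0=np.array([676.6,74.6])
for a in (9,9.7,10.4):
    t=np.deg2rad(a);A=np.array([[np.cos(t),np.sin(t)],[-np.sin(t),np.cos(t)]]);q=(W-c0)@A.T
    print(a,'x',[q[abs(q[:,1]-b)<4,0].max().round(1) for b in(-20,0,20)],[q[abs(q[:,1]-b)<4,0].min().round(1) for b in(-20,0,20)])
    for b in range(-60,61,10):
        e=q[abs(q[:,0]-b)<3,1]
        if len(e):print(b,e.min().round(1),e.max().round(1),end=' | ')
    print()
# platform light pixels
m=(abs(P[...,2]-.076)<.006)&(d>0)&(V>=75);m[:140]=0;m[345:]=0;m[:,:165]=0;m[:,360:]=0
q=P[m][:,:2]*1000
t=np.deg2rad(9.7);A=np.array([[np.cos(t),np.sin(t)],[-np.sin(t),np.cos(t)]]);q=(q-c0)@A.T
for b in range(-100,110,20):
    e=q[abs(q[:,0]-b)<3,1]
    if len(e):print('p',b,np.percentile(e,[.5,99.5]).round(1))
for b in range(-90,100,20):
    e=q[abs(q[:,1]-b)<3,0]
    if len(e):print('f',b,np.percentile(e,[.5,99.5]).round(1))
# tall things: bar z
print(P[190,240],P[205,265],P[163,198],P[168,205])
E
```

```text
9 x [np.float64(63.3), np.float64(62.5), np.float64(62.2)] [np.float64(-62.0), np.float64(-62.9), np.float64(-62.9)]
-60 -33.9 33.3 | -50 -33.0 30.7 | -40 -32.6 30.8 | -30 -30.1 30.2 | -20 -29.3 30.9 | -10 -28.9 30.9 | 0 -29.2 30.9 | 10 -28.8 31.0 | 20 -30.6 31.0 | 30 -33.8 35.2 | 40 -32.7 30.4 | 50 -33.0 29.7 | 60 -32.8 29.8 | 
9.7 x [np.float64(63.0), np.float64(62.5), np.float64(62.5)] [np.float64(-62.2), np.float64(-62.9), np.float64(-62.6)]
-60 -34.0 34.0 | -50 -32.4 31.4 | -40 -32.2 31.3 | -30 -28.5 30.6 | -20 -29.0 31.1 | -10 -28.8 31.0 | 0 -29.2 30.9 | 10 -29.1 30.9 | 20 -30.8 30.8 | 30 -34.2 34.8 | 40 -33.2 29.9 | 50 -33.6 29.1 | 60 -33.6 29.0 | 
10.4 x [np.float64(62.8), np.float64(62.5), np.float64(62.7)] [np.float64(-62.5), np.float64(-63.0), np.float64(-61.6)]
-60 -33.3 34.7 | -50 -31.8 32.0 | -40 -31.7 31.8 | -30 -28.2 31.0 | -20 -28.8 31.3 | -10 -28.7 31.2 | 0 -29.1 31.0 | 10 -29.3 30.7 | 20 -31.1 30.6 | 30 -34.6 34.4 | 40 -33.7 29.5 | 50 -33.6 28.6 | 60 -34.3 28.3 | 
p -100 [-95.7  98.9]
p -80 [-95.3  98.1]
p -60 [-95.4  98.6]
p -40 [-96.1  98.7]
p -20 [-96.1  96.3]
p 0 [-96.1  97.3]
p 20 [-96.3  96.7]
p 40 [-96.1  96.4]
p 60 [-97.4  92.9]
p 80 [-97.2  86.4]
p 100 [-97.2  82.6]
f -90 [-111.6  110.2]
f -70 [-111.3  110.8]
f -50 [-111.2  113.7]
f -30 [-110.9  112.4]
f -10 [-110.6  112.7]
f 10 [-90.9 170.5]
f 30 [-78.8 175.2]
f 50 [-109.9  180.9]
f 70 [-109.7  113.4]
f 90 [-109.3   73.1]
[0.53728592 0.07282398 0.12043064] [0.565264   0.09716153 0.11978622] [0.48552731 0.04150351 0.15295459] [ 0.51864218  0.01443327 -0.00055952]
```

Call:
jog_arm --pt "-0.14 -0.97 0.27 0 0 0 1" --pt "-0.14 -0.97 0.27 0 0 0 1" --pt "-0.14 -0.97 0.27 0 0 0 1" --pt "-0.14 -0.97 0.27 0 0 0 1" --pt "-0.14 -0.97 0.27 0 0 0 1" --pt "-0.14 -0.97 0.27 0 0 0 1" --pt "-0.14 -0.97 0.27 0 0 0 1" --pt "-0.14 -0.97 0.27 0 0 0 1"

```text
t: 3.35
tool_pos: [0.4858, -0.0546, 0.3023]
tool_rot: [-0.442, -3.109, -0.001]
contact_force: [0.2, 0.7, -0.4]
opening: 0.0855
grip_force: 0.0
```

Call:
jog_arm --pt "-0.14 -0.97 0.27 0 0 0 1" --pt "-0.14 -0.97 0.27 0 0 0 1" --pt "-0.14 -0.97 0.27 0 0 0 1" --pt "-0.14 -0.97 0.27 0 0 0 1" --pt "-0.14 -0.97 0.27 0 0 0 1" --pt "-0.14 -0.97 0.27 0 0 0 1" --pt "-0.14 -0.97 0.27 0 0 0 1" --pt "-0.14 -0.97 0.27 0 0 0 1"

```text
t: 4.15
tool_pos: [0.4642, -0.2098, 0.2591]
tool_rot: [-0.442, -3.11, -0.001]
contact_force: [0.8, 0.5, -0.0]
opening: 0.0858
grip_force: 0.0
```

Call:
jog_arm --pt "-0.14 -0.97 0.27 0 0 0.18 1" --pt "0 0 0 0 0 0.18 1" --pt "0 0 0 0 0 0.18 1" --pt "0 0 0 0 0 0.18 1" --pt "0 0 0 0 0 0.18 1" --pt "0 0 0 0 0 0.18 1" --pt "0 0 0 0 0 0.18 1" --pt "0 0 0 0 0 0.18 1"

```text
t: 4.95
tool_pos: [0.4617, -0.2284, 0.2539]
tool_rot: [-2.046, -2.382, -0.0]
contact_force: [0.8, -1.0, 0.7]
opening: 0.0858
grip_force: 0.0
```

Call:
jog_arm --pt "0 0 0 0 0 0.13 1" --pt "0 0 0 0 0 0 1"

```text
t: 5.15
tool_pos: [0.4617, -0.2285, 0.254]
tool_rot: [-2.158, -2.281, -0.0]
contact_force: [-1.0, 0.0, 0.8]
opening: 0.0855
grip_force: 0.0
```

```bash
python3 - <<'E'
from h import *
im,d,K,k,T=cam("wrist"); np.savez("w2.npz",i=im,d=d,K=K,k=k,T=T); save("w2.png",im)
P=cloud(d,K,k,T);hsv=cv2.cvtColor(im,cv2.COLOR_RGB2HSV);H,S,V=[hsv[...,i].astype(int) for i in range(3)]
o=((H>3)&(H<18)&(S>170)&(V>80)).astype(np.uint8);o=cv2.morphologyEx(o,cv2.MORPH_CLOSE,np.ones((15,15)))
nc,l,st,ce=cv2.connectedComponentsWithStats(o);j=1+np.argmax(st[1:,4])
top=(l==j)&(abs(P[...,2]-.0235)<.012)&(P[...,2]>.019)
ys,xs=np.where(top);W=onplane(np.c_[xs,ys],.024,K,k,T)[:,:2]*1000
print(ce[j],st[j],cv2.minAreaRect(W.astype(np.float32)),np.percentile(P[top][:,2],[5,50,95]))
o=ctrl.get_obs();print(o['tool_pos'],R.from_rotvec(o['tool_rot']).as_matrix().round(3))
E
```

```text
[255.89824745 182.77530735] [ 232  138   51   92 3823] ((466.0024719238281, -258.7748718261719), (115.16310119628906, 54.07723617553711), 87.72791290283203) [0.02317272 0.02723253 0.03069883]
[ 0.46170121 -0.22868768  0.25405836] [[-0.057  0.998 -0.001]
 [ 0.998  0.057  0.001]
 [ 0.001 -0.    -1.   ]]
```

View pics/w2.png

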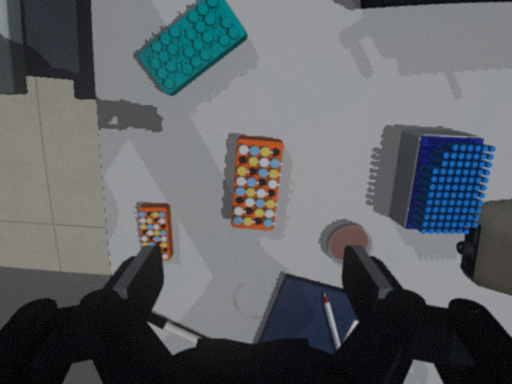

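The close view confirms the large orange rack at (256,183), with its long side at about 88°. The small orange rack is at (155,230) and the turquoise one at (190,45). Descending now to grip.

Call:
jog_arm --pt "-0.76 0.07 0 0 0 0.12 1" --pt "-0.76 0.07 0.7 0 0 0 1" --pt "0 0 1 0 0 0 1" --pt "0 0 1 0 0 0 1" --pt "0 0 1 0 0 0 1" --pt "0 0 1 0 0 0 1" --pt "0 0 1 0 0 0 1" --pt "0 0 1 0 0 0 1"

```text
t: 6.0
tool_pos: [0.4641, -0.2599, 0.1183]
tool_rot: [-2.261, -2.179, 0.0]
contact_force: [1.2, -0.0, -0.4]
opening: 0.0856
grip_force: 0.0
```

Call:
jog_arm --pt "0 0 1 0 0 0 1" --pt "0 0 1 0 0 0 1" --pt "0 0 1 0 0 0 1" --pt "0 0 1 0 0 0 1" --pt "0 0 0.7 0 0 0 1" --pt "0 0 0.6 0 0 0 1" --pt "0 0 0.4 0 0 0 1" --pt "0 0 0 0 0 0 1"

```text
t: 6.8
tool_pos: [0.4641, -0.2596, 0.0053]
tool_rot: [-2.264, -2.175, 0.001]
contact_force: [0.7, -0.9, -0.6]
opening: 0.0852
grip_force: 0.0
```

Call:
jog_arm --pt "0 0 0.2 0 0 0 0.6" --pt "0 0 0 0 0 0 0.2" --pt "0 0 0 0 0 0 -0.2" --pt "0 0 0 0 0 0 -0.5" --pt "0 0 0 0 0 0 -0.5" --pt "0 0 0 0 0 0 -0.5" --grip_force 45

```text
t: 7.4
tool_pos: [0.4654, -0.2605, 0.0034]
tool_rot: [2.264, 2.175, 0.0]
contact_force: [0.5, 0.3, 4.7]
opening: 0.057
grip_force: 51.1
```

Call:
jog_arm --pt "0 0 -0.4 0 0 0 -0.5" --pt "0 0 -1 0 0 0 -0.5" --pt "0 0 -1 0 0 0 -0.5" --pt "0 0 -1 0 0 0 -0.5" --pt "0 0 -1 0 0 0 -0.5" --pt "0 0 -1 0 0 0 -0.5" --pt "0 0 -1 0 0 0 -0.5" --pt "0 0 -1 0 0 0 -0.5"

```text
t: 8.2
tool_pos: [0.464, -0.2595, 0.1508]
tool_rot: [-2.265, -2.175, 0.001]
contact_force: [0.6, -0.3, -0.5]
opening: 0.0566
grip_force: 50.4
```

Call:
jog_arm --pt "0.95 0.55 -1 0 0 0 -0.5" --pt "0.95 0.55 -1 0 0 0 -0.5" --pt "0.95 0.55 -1 0 0 0 -0.5" --pt "0.95 0.55 0 0 0 0 -0.5" --pt "0.95 0.55 0 0 0 0 -0.5" --pt "0.95 0.55 0 0 0 0 -0.5" --pt "0.95 0.55 0 0 0 0 -0.5" --pt "0.95 0.55 0 0 0 0 -0.5"

```text
t: 9.0
tool_pos: [0.5585, -0.1107, 0.2099]
tool_rot: [-2.265, -2.175, 0.001]
contact_force: [-0.4, 0.6, -1.4]
opening: 0.0569
grip_force: 50.5
```

Call:
jog_arm --pt "0.95 0.55 0 0 0 0 -0.5" --pt "0.95 0.55 0 0 0 0 -0.5" --pt "0.95 0.55 0 0 0 0 -0.5" --pt "0.95 0.55 0 0 0 0 -0.5" --pt "0.95 0.55 0 0 0 0 -0.5" --pt "0.95 0.55 0 0 0 0 -0.5" --pt "0.95 0.55 0 0 0 0 -0.5" --pt "0.95 0.55 0 0 0 0 -0.5"

```text
t: 9.8
tool_pos: [0.6525, 0.0375, 0.2098]
tool_rot: [-2.265, -2.175, 0.002]
contact_force: [0.5, 0.4, -1.5]
opening: 0.057
grip_force: 50.5
```

Call:
jog_arm --pt "0.95 0.55 0 0 0 0 -0.5" --pt "0.95 0.55 0 0 0 0 -0.5" --pt "0 0 0 0 0 -0.17 -0.5" --pt "0 0 0 0 0 -0.17 -0.5" --pt "0 0 0 0 0 -0.17 -0.5" --pt "0 0 0 0 0 -0.17 -0.5" --pt "0 0 0 0 0 -0.17 -0.5" --pt "0 0 0 0 0 -0.17 -0.5"

```text
t: 10.6
tool_pos: [0.6756, 0.0737, 0.2097]
tool_rot: [-1.229, -2.889, 0.001]
contact_force: [0.3, 0.1, -1.5]
opening: 0.057
grip_force: 50.4
```

Call:
jog_arm --pt "0 0 0 0 0 -0.17 -0.5" --pt "0 0 0 0 0 -0.17 -0.5" --pt "0 0 0 0 0 -0.17 -0.5" --pt "0 0 0 0 0 -0.17 -0.5" --pt "0 0 0 0 0 -0.17 -0.5" --pt "0 0 0 0 0 -0.17 -0.5" --pt "0 0 0 0 0 -0.17 -0.5" --pt "0 0 0 0 0 0 -0.5"

```text
t: 11.4
tool_pos: [0.6757, 0.0737, 0.2098]
tool_rot: [0.195, -3.134, -0.0]
contact_force: [0.1, 0.1, -1.2]
opening: 0.0575
grip_force: 50.4
```

```bash
python3 - <<'E'
from h import *
o=ctrl.get_obs();M=R.from_rotvec(o['tool_rot']).as_matrix();print(o['tool_pos'],M.round(3),np.degrees(np.arctan2(M[1,1],M[0,1])))
a=cam("wrist"); np.savez("w3.npz",i=a[0],d=a[1],K=a[2],k=a[3],T=a[4]); save("w3.png",a[0])
E
```

```text
[0.67569608 0.07368687 0.20977645] [[-0.992 -0.124 -0.002]
 [-0.124  0.992 -0.   ]
 [ 0.002  0.    -1.   ]] 97.12339902688964
```

View pics/w3.png

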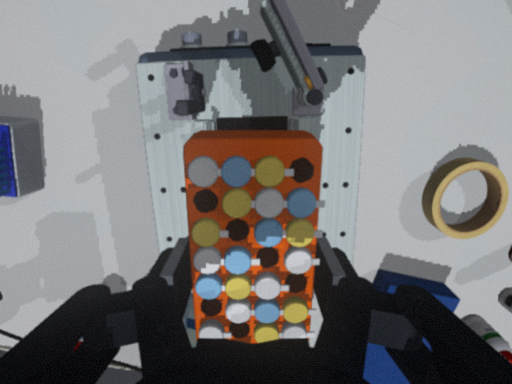

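The view shows the rack gripped squarely. The bay's floor strip lies at (217–287,118–130), the platform's front edge at (137,60)–(363,47), and the keeper at (185,90). Next I get the rack's pose in the tool and refine the bay from this view.

```bash
python3 - <<'E'
from h import *
z=np.load("w3.npz");K,k,T=z['K'],float(z['k']),z['T'];im,d=z['i'],z['d']
P=cloud(d,K,k,T);hsv=cv2.cvtColor(im,cv2.COLOR_RGB2HSV);H,S,V=[hsv[...,i].astype(int) for i in range(3)]
tp=np.array([.6757,.0737]);h=np.radians(97.12-90);A=np.array([[np.cos(h),np.sin(h)],[-np.sin(h),np.cos(h)]])
o=((H>3)&(H<18)&(S>170)&(V>60)).astype(np.uint8);o=cv2.morphologyEx(o,cv2.MORPH_CLOSE,np.ones((25,25)))
zt=.2098-.0034+.024
ok=(o>0)&(abs(P[...,2]-zt)<.01)
for r in range(150,250,15):
    xs=np.where(o[r])[0]; w=(onplane([(xs.min()-.5,r),(xs.max()+.5,r)],zt,K,k,T)[:,:2]-tp)@A.T*1000
    print('rack row',r,xs.min(),xs.max(),w.round(1).tolist())
for c in (200,225,250,275,300):
    ys=np.where(o[:,c])[0]; w=(onplane([(c,ys.min()-.5)],zt,K,k,T)[:,:2]-tp)@A.T*1000; print('rack front',c,ys.min(),w.round(1), P[ys.min()+2:ys.min()+12:3,c,2].round(3))
# platform edges
c0=tp
m=(abs(P[...,2]-.076)<.006)&(d>0)&(V>=75)
for r in range(130,240,15):
    xs=np.where(m[r])[0]; w=(onplane([(xs.min()-.5,r),(xs.max()+.5,r)],.076,K,k,T)[:,:2]-tp)@A.T*1000;print('plat',r,xs.min(),xs.max(),w.round(1).tolist())
for c in (155,210,225,330,345):
    ys=np.where(m[:,c])[0]; w=(onplane([(c,ys.min()-.5)],.076,K,k,T)[:,:2]-tp)@A.T*1000; print('front',c,ys.min(),w.round(1))
f=(abs(P[...,2]-.077)<.006)&(V<75)
for r in range(116,131,3):
    xs=np.where(f[r,205:300])[0]+205
    if len(xs): print('floor',r,xs.min(),xs.max(),((onplane([(xs.min()-.5,r),(xs.max()+.5,r)],.078,K,k,T)[:,:2]-tp)@A.T*1000).round(1).tolist())
E
```

```text
rack row 150 185 320 [[-55.9, -27.5], [-55.8, 26.7]]
rack row 165 186 319 [[-49.8, -27.4], [-49.7, 26.7]]
rack row 180 186 318 [[-43.5, -27.8], [-43.5, 26.6]]
rack row 195 187 317 [[-37.1, -27.8], [-37.1, 26.6]]
rack row 210 188 316 [[-30.5, -27.8], [-30.4, 26.6]]
rack row 225 189 316 [[-23.7, -27.8], [-23.6, 27.0]]
rack row 240 190 316 [[-16.6, -27.8], [-16.6, 27.4]]
rack front 200 134 [[-62.3 -21. ]] [0.225 0.23  0.23  0.231]
rack front 225 130 [[-63.9 -11.1]] [0.215 0.222 0.229 0.231]
rack front 250 130 [[-63.8  -1.4]] [0.213 0.222 0.23  0.231]
rack front 275 130 [[-63.8   8.4]] [0.214 0.222 0.229 0.23 ]
rack front 300 131 [[-63.5  18.2]] [0.217 0.226 0.23  0.23 ]
plat 130 143 361 [[-49.6, -98.1], [-49.5, 96.7]]
plat 145 145 360 [[-36.2, -97.6], [-36.1, 97.1]]
plat 160 147 359 [[-22.5, -97.0], [-22.4, 97.4]]
plat 175 149 358 [[-8.4, -96.5], [-8.3, 97.9]]
plat 190 152 357 [[6.0, -95.0], [6.1, 98.3]]
plat 205 153 356 [[20.9, -95.5], [21.0, 98.8]]
plat 220 155 355 [[36.3, -95.0], [36.4, 99.4]]
plat 235 157 354 [[52.1, -94.6], [52.3, 100.0]]
front 155 62 [[-106.9  -82.4]]
front 210 59 [[-108.6  -35.8]]
front 225 59 [[-108.5  -23.2]]
front 330 56 [[-111.3   64.7]]
front 345 55 [[-112.3   77.4]]
floor 116 252 287 [[-61.3, -1.1], [-61.3, 30.1]]
floor 119 216 289 [[-58.8, -32.4], [-58.8, 31.9]]
floor 122 216 289 [[-56.2, -32.5], [-56.2, 32.0]]
floor 125 217 289 [[-53.6, -31.7], [-53.6, 32.0]]
floor 128 217 289 [[-51.1, -31.8], [-51.0, 32.1]]
```

Call:
jog_arm --pt "-0.12 0.09 0.6 0 0 -0.04 -0.5" --pt "0 0 0.8 0 0 0 -0.5" --pt "0 0 1 0 0 0 -0.5" --pt "0 0 1 0 0 0 -0.5" --pt "0 0 1 0 0 0 -0.5" --pt "0 0 0.6 0 0 0 -0.5" --pt "0 0 0.3 0 0 0 -0.5" --pt "0 0 0 0 0 0 -0.5"

```text
t: 12.25
tool_pos: [0.6777, 0.0758, 0.1029]
tool_rot: [0.244, -3.13, -0.0]
contact_force: [0.3, 1.1, -0.5]
opening: 0.0572
grip_force: 50.4
```

Call:
jog_arm --pt "0 0 0.2 0 0 0 -0.5" --pt "0 0 0.2 0 0 0 -0.5" --pt "0 0 0.2 0 0 0 -0.5" --pt "0 0 0 0 0 0 -0.5"

```text
t: 12.65
tool_pos: [0.6781, 0.0756, 0.0929]
tool_rot: [0.245, -3.131, 0.001]
contact_force: [-4.2, -0.4, -1.1]
opening: 0.0571
grip_force: 50.6
```

Call:
jog_arm --pt "0 0 0.15 0 0 0 -0.5" --pt "0 0 0.15 0 0 0 -0.5" --pt "0 0 0 0 0 0 -0.5"

```text
t: 12.95
tool_pos: [0.6781, 0.0756, 0.0871]
tool_rot: [0.245, -3.131, 0.0]
contact_force: [-5.2, -1.9, 0.6]
opening: 0.0571
grip_force: 50.7
```

Call:
jog_arm --pt "0 0 0.12 0 0 0 -0.5" --pt "0 0 0.1 0 0 0 -0.5" --pt "0 0 0 0 0 0 -0.5"

```text
t: 13.25
tool_pos: [0.6781, 0.0756, 0.0828]
tool_rot: [0.245, -3.131, 0.001]
contact_force: [-6.5, -0.4, 0.5]
opening: 0.0568
grip_force: 50.8
```

Call:
jog_arm --pt "0 0 0.08 0 0 0 -0.5" --pt "0 0 0 0 0 0 -0.5"

```text
t: 13.45
tool_pos: [0.6781, 0.0756, 0.0814]
tool_rot: [0.245, -3.131, 0.001]
contact_force: [-5.8, -1.1, 1.1]
opening: 0.0569
grip_force: 50.7
```

Call:
jog_arm --pt "0 0 0.08 0 0 0 -0.5" --pt "0 0 0 0 0 0 -0.5"

```text
t: 13.65
tool_pos: [0.6781, 0.0756, 0.0814]
tool_rot: [0.245, -3.13, 0.001]
contact_force: [-10.1, -2.4, 8.1]
opening: 0.0569
grip_force: 51.4
```

Call:
jog_arm --pt "-0.06 0 -0.06 0 0 0 -0.5" --pt "0 0 0 0 0 0 -0.5"

```text
t: 13.85
tool_pos: [0.6781, 0.0756, 0.0814]
tool_rot: [0.245, -3.127, 0.001]
contact_force: [-12.0, -1.8, 6.2]
opening: 0.0566
grip_force: 51.4
```

The rack is seated on the floor (z 0.0814) and against the rear stop (x force 12 N). I release it, lift, and go over the knob.

Call:
jog_arm --pt "0.1 0 0 0 0 0 0" --pt "0 0 0 0 0 0 0.6" --pt "0 0 0 0 0 0 1" --pt "0 0 0 0 0 0 1" --pt "0 0 -0.4 0 0 0 1" --pt "0 0 -0.8 0 0 0 1" --pt "0 0 -1 0 0 0 1" --pt "0 0 -1 0 0 0 1"

```text
t: 14.65
tool_pos: [0.6782, 0.0757, 0.1464]
tool_rot: [-0.245, 3.131, -0.0]
contact_force: [0.6, 0.3, -0.1]
opening: 0.0852
grip_force: 0.0
```

Call:
jog_arm --pt "0 0 -1 0 0 0 1" --pt "0 0 -1 0 0 0 1" --pt "0 0 -1 0 0 0 1" --pt "0.97 -0.03 0 0 0 0 1" --pt "0.97 -0.03 0 0 0 0 1" --pt "0.97 -0.03 0 0 0 0 1" --pt "0.97 -0.03 0 0 0 0 1" --pt "0.97 -0.03 0 0 0 0 1"

```text
t: 15.45
tool_pos: [0.5822, 0.0575, 0.206]
tool_rot: [-0.245, 3.13, -0.0]
contact_force: [0.3, 0.6, -0.9]
opening: 0.0854
grip_force: 0.0
```

Call:
jog_arm --pt "0.97 -0.03 0 0 0 0 1" --pt "0.97 -0.03 0 0 0 0 1" --pt "0.97 -0.03 0 0 0 0.186 1" --pt "0.97 -0.03 0 0 0 0.186 1" --pt "0.8 0.2 0 0 0 0.186 1" --pt "0 0 0 0 0 0.186 1" --pt "0 0 0 0 0 0.186 1" --pt "0 0 0 0 0 0.186 1"

```text
t: 16.25
tool_pos: [0.4909, 0.0522, 0.2061]
tool_rot: [1.115, 2.934, 0.001]
contact_force: [0.0, 0.2, 0.9]
opening: 0.0856
grip_force: 0.0
```

Call:
jog_arm --pt "0 0 0 0 0 0.186 1" --pt "0 0 0 0 0 0.186 1" --pt "0 0 0 0 0 0.186 1" --pt "0 0 0 0 0 0.186 1" --pt "0 0 0 0 0 0.186 1" --pt "0 0 0 0 0 0.186 1" --pt "0 0 0 0 0 0.186 1" --pt "0 0 0 0 0 0.186 1"

```text
t: 17.05
tool_pos: [0.491, 0.0521, 0.206]
tool_rot: [2.55, 1.833, 0.003]
contact_force: [-0.1, -0.4, 0.3]
opening: 0.0852
grip_force: 0.0
```

Call:
jog_arm --pt "0 0 0 0 0 0.186 1" --pt "0 0 0 0 0 0.186 1" --pt "0 0 0 0 0 0.186 1" --pt "0 0 0 0 0 0.186 1" --pt "0 0 0 0 0 0.186 1" --pt "0 0 0 0 0 0 1"

```text
t: 17.65
tool_pos: [0.491, 0.0521, 0.2058]
tool_rot: [3.034, 0.811, 0.004]
contact_force: [0.2, -0.4, 0.1]
opening: 0.0854
grip_force: 0.0
```

```bash
python3 - <<'E'
from h import *
o=ctrl.get_obs();M=R.from_rotvec(o['tool_rot']).as_matrix();print(o['tool_pos'],M.round(3),np.degrees(np.arctan2(M[1,1],M[0,1])),o['q'])
im,d,K,k,T=cam("wrist"); np.savez("w4.npz",i=im,d=d,K=K,k=k,T=T); save("w4.png",im)
P=cloud(d,K,k,T);hsv=cv2.cvtColor(im,cv2.COLOR_RGB2HSV);H,S,V=[hsv[...,i].astype(int) for i in range(3)]
r=((H<6)|(H>174))&(S>150)&(V>80)&(P[...,2]>.1)&(P[...,2]<.2)
nc,l,st,ce=cv2.connectedComponentsWithStats(r.astype(np.uint8));j=1+np.argmax(st[1:,4])
q=P[l==j];t=(l==j)&(P[...,2]>.150);ys,xs=np.where(t);print(ce[j],st[j],np.percentile(q[:,2],[2,50,98]),len(xs))
print('knob',onplane([(xs.mean(),ys.mean())],.153,K,k,T),cv2.minAreaRect((onplane(np.c_[xs,ys],.153,K,k,T)[:,:2]*1000).astype(np.float32)))
E
```

```text
[0.49099445 0.05213287 0.20583633] [[ 0.867  0.499  0.002]
 [ 0.499 -0.867 -0.   ]
 [ 0.002  0.001 -1.   ]] -60.07419572060983 [-4.50912252e-02 -2.54518911e-01  1.94077916e+00  4.29340426e-05
  1.45286089e+00  1.00339492e+00]
[265.2253886  220.81865285] [255 204  21  29 386] [0.13737357 0.15299949 0.15443898] 344
knob [[0.48823809 0.04083096 0.153     ]] ((488.3745422363281, 40.838104248046875), (14.666024208068848, 13.641386032104492), 30.040592193603516)
```

View pics/w4.png

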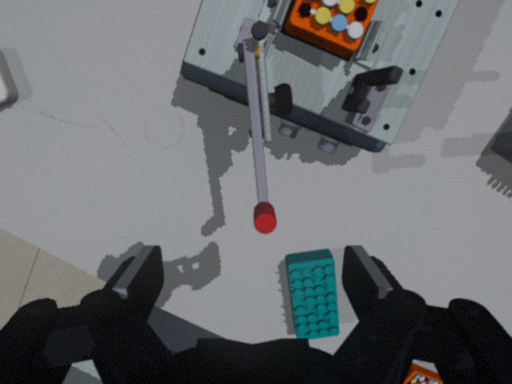

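The view shows the knob at (265,217), the bar running up to the hinge (258,30), the dark keeper plate at (372,88), and the orange rack in the bay. I compute the bar direction, hinge and keeper from it.

```bash
python3 - <<'E'
from h import *
z=np.load("w4.npz");K,k,T=z['K'],float(z['k']),z['T'];im,d=z['i'],z['d'];P=cloud(d,K,k,T)
m=(abs(P[...,2]-.120)<.005);m[:50]=0;m[200:]=0;m[:,:235]=0;m[:,290:]=0
c=[]
for r in range(55,196,10):
    xs=np.where(m[r])[0]
    if len(xs): c.append((xs.mean(),r)); print(r,xs.min(),xs.max(),end=';')
W=onplane(c,.120,K,k,T)[:,:2]
vx,vy,x0,y0=cv2.fitLine(W.astype(np.float32),cv2.DIST_HUBER,0,.001,.001).ravel();print('\nbar dir',np.degrees(np.arctan2(vy,vx)),x0,y0)
kn=np.array([.48824,.04083]);u=np.array([vx,vy]);u*=np.sign(-u[0]);print('knob off line',np.cross(u,kn-[x0,y0]))
n=np.array([-u[1],u[0]]) 
# shaker frame guess
yaw=np.radians(9.05);ex=np.array([np.cos(yaw),np.sin(yaw)]);ey=np.array([-ex[1],ex[0]]);O=np.array([.680,.0757])
th=np.arctan2(-u@ex,-u@ey);nn=-np.cos(th)*ex+np.sin(th)*ey
H=kn-125*u/1000-8e-3*nn;print('theta',th,'hinge from bar',H,'shaker',((H-O)@ex,(H-O)@ey),'expected',O-.079*ex+.044*ey)
# keeper: tall points
sh=lambda p:np.stack([(p[...,:2]-O)@ex,(p[...,:2]-O)@ey,p[...,2]-.076],-1)*1000
q=sh(P);s=(q[...,0]>-125)&(q[...,0]<-50)&(q[...,1]>-75)&(q[...,1]<-30)&(q[...,2]>20)&(q[...,2]<85)
q=q[s]
for a,b in((40,47),(60,80)):
    t=q[(q[:,2]>a)&(q[:,2]<b)];print(a,len(t),np.percentile(t,[2,50,98],axis=0).round(1).tolist() if len(t) else '')
hsv=cv2.cvtColor(im,cv2.COLOR_RGB2HSV);o=(hsv[...,0]>3)&(hsv[...,0]<18)&(hsv[...,1]>170)&(hsv[...,2]>80);o[100:]=0
t=sh(P)[o];t=t[(t[:,2]>20)];print('rack x front',np.percentile(t[:,0],[1,5,50]),'y',np.percentile(t[:,1],[1,99]))
E
```

```text
55 238 264;65 245 265;75 246 265;85 247 266;95 248 268;105 249 267;115 250 269;125 251 270;135 252 271;145 253 263;155 254 263;165 255 264;175 256 265;185 257 266;195 258 267;
bar dir 33.526405 0.53939754 0.075022094
knob off line 0.00024820554481198506
theta 1.143602427550355 hinge from bar [0.59686249 0.10320111] shaker (np.float64(-0.07777674835099108), np.float64(0.04023598254162159)) expected [0.5950624  0.10672585]
40 235 [[-102.5, -47.5, 40.4], [-95.9, -42.2, 43.7], [-73.6, -39.8, 46.5]]
60 346 [[-81.8, -47.5, 61.0], [-77.7, -42.1, 74.1], [-72.3, -39.8, 76.5]]
rack x front [-62.48863002 -61.84661919 -55.69110459] y [-27.23759825  27.84398547]<stdin>:10: DeprecationWarning: Arrays of 2-dimensional vectors are deprecated. Use arrays of 3-dimensional vectors instead. (deprecated in NumPy 2.0)
```

```bash
python3 - 2>/dev/null <<'E'
from h import *
z=np.load("w4.npz");K,k,T=z['K'],float(z['k']),z['T'];im,d=z['i'],z['d'];P=cloud(d,K,k,T)
g=cv2.cvtColor(im,cv2.COLOR_RGB2GRAY)
m=(abs(P[...,2]-.120)<.005)
c=[]
for r in range(60,199,3):
    xs=np.where(m[r,235:290])[0]+235
    # bar = contiguous from left edge with width ~10px
    c.append((xs.min()+4.5,r))
c=np.array(c);c=c[c[:,1]>64]
W=onplane(c,.120,K,k,T)[:,:2]
vx,vy,x0,y0=cv2.fitLine(W.astype(np.float32),cv2.DIST_HUBER,0,.001,.001).ravel();print('bar dir',np.degrees(np.arctan2(vy,vx)),x0,y0)
kn=np.array([.48824,.04083]);u=-np.array([vx,vy])*np.sign(vx);print('knob off line',u[0]*(kn[1]-y0)-u[1]*(kn[0]-x0))
yaw=np.radians(9.05);ex=np.array([np.cos(yaw),np.sin(yaw)]);ey=np.array([-ex[1],ex[0]]);O=np.array([.680,.0757])
th=np.arctan2(-u@ex,-u@ey);nn=-np.cos(th)*ex+np.sin(th)*ey
H=kn-.125*u-8e-3*nn;print('theta',th,'hinge',H,((H-O)@ex,(H-O)@ey),'exp',O-.079*ex+.044*ey)
q=np.stack([(P[...,:2]-O)@ex,(P[...,:2]-O)@ey,P[...,2]-.076],-1)*1000
s=(q[...,0]>-125)&(q[...,0]<-50)&(q[...,1]>-50)&(q[...,1]<-38);q=q[s]
for x in range(-108,-66,2):
    t=q[abs(q[:,0]-x)<1]; print(x,np.median(t[:,2]).round(0) if len(t) else '-',len(t),end='; ')
t=q[(abs(q[:,2]-44)<2.5)&(q[:,0]<-86)];print('\nhorn',np.percentile(t[:,0],[1,3,10,50,90,97,99]))
E
```

```text
bar dir 35.66202 0.5343305 0.074035004
knob off line 0.00010719062289057599
theta 1.106328915101136 hinge [0.59446279 0.10720559] (np.float64(-0.07951668252957057), np.float64(0.04456807959986678)) exp [0.5950624  0.10672585]
-108 1.0 55; -106 1.0 52; -104 1.0 56; -102 24.0 109; -100 33.0 80; -98 36.0 74; -96 34.0 82; -94 36.0 75; -92 23.0 49; -90 24.0 59; -88 29.0 53; -86 29.0 58; -84 29.0 54; -82 48.0 188; -80 59.0 156; -78 57.0 139; -76 58.0 138; -74 60.0 136; -72 49.0 55; -70 0.0 16; -68 0.0 25; 
horn [-102.76610039 -102.50344471 -101.78277409  -97.52370945  -93.6915746
  -92.73179045  -92.49143639]
```

The fit is consistent: the hinge is within 1 mm, the gate angle is 1.106 rad, and the keeper plate is nearly centred (horn −102.7 to −92.5, notch middle ≈ −87). Gripping the knob now.

Call:
jog_arm --pt "-0.4 0.41 0 0 0 -0.13 1" --pt "0 0 0.6 0 0 0 1" --pt "0 0 1 0 0 0 1" --pt "0 0 1 0 0 0 1" --pt "0 0 1 0 0 0 1" --pt "0 0 0.4 0 0 0 1" --pt "0 0 0.2 0 0 0 1" --pt "0 0 0 0 0 0 0.5"

```text
t: 18.5
tool_pos: [0.4876, 0.0412, 0.12]
tool_rot: [-2.99, -0.964, 0.0]
contact_force: [0.2, -0.2, 1.2]
opening: 0.0728
grip_force: 0.0
```

Call:
jog_arm --pt "0 0 0 0 0 0 0" --pt "0 0 0 0 0 0 -0.4" --pt "0 0 0 0 0 0 -0.6" --pt "0 0 0 0 0 0 -0.9" --pt "0 0 0 0 0 0 -0.9" --pt "0 0 0 0 0 0 -0.9" --grip_force 35

```text
t: 19.1
tool_pos: [0.488, 0.041, 0.1207]
tool_rot: [2.989, 0.964, 0.001]
contact_force: [-0.6, 1.1, 2.1]
opening: 0.0148
grip_force: 34.0
```

```bash
cat > g.py <<'E'
from h import *
yaw=np.radians(9.05);ex=np.array([np.cos(yaw),np.sin(yaw)]);ey=np.array([-ex[1],ex[0]]);H=np.array([.5947,.1070])
def state():
    o=ctrl.get_obs();M=R.from_rotvec(o['tool_rot']).as_matrix();return o,np.array(o['tool_pos']),M
def gate(p): # gate angle from TCP xy
    v=np.array(p[:2])-H; a=np.arctan2(-v@ex,-v@ey); r=np.hypot(*v); return a-np.arcsin(.008/r),r
def pose(th,ph,a=.115,h=.008):
    u=-np.sin(th)*ex-np.cos(th)*ey;n=-np.cos(th)*ex+np.sin(th)*ey
    q=H+.01*u+.008*n+(a*np.cos(ph)-h*np.sin(ph))*u
    u3,n3=np.r_[u,0],np.r_[n,0];z=np.array([0,0,1.])
    x=-(u3*np.cos(ph)+z*np.sin(ph)); y=-n3
    return np.r_[q,.114+a*np.sin(ph)+h*np.cos(ph)],np.c_[x,y,np.cross(x,y)]
def rows(p,M,path,**k):
    for th,ph in path:
        q,N=pose(th,ph,**k); s=M.T@(q-p)/.02; t=np.degrees(R.from_matrix(M.T@N).as_rotvec())/45
        print((round(th,3),round(ph,3)),s.round(2).tolist(),t.round(3).tolist()); p,M=q,N
E
python3 - <<'E'
from g import *
o,p,M=state();print(p,o['opening'],gate(p),pose(gate(p)[0],0)[0],np.degrees(R.from_matrix(M.T@pose(gate(p)[0],0)[1]).as_rotvec()))
E
```

```text
[0.48798435 0.04098715 0.12071512] 0.01481000663410744 (np.float64(1.1109776024616773), np.float64(0.12548277287107715)) [0.4881698  0.04111892 0.122     ] [ 0.03632147 -0.03757351  0.36171915]
```

```bash
python3 - <<'E'
from g import *
o,p,M=state();t0=1.111
rows(p,M,[(t0,.06),(t0,.12),(t0,.18),(t0,.24),(t0-.1,.24),(t0-.2,.24)],h=.0067)
E
```

```text
(1.111, 0.06) [0.04, 0.0, -0.34] [0.001, -0.077, 0.008]
(1.111, 0.12) [0.03, -0.0, -0.34] [0.0, -0.076, -0.0]
(1.111, 0.18) [0.03, -0.0, -0.34] [0.0, -0.076, -0.0]
(1.111, 0.24) [0.03, 0.0, -0.34] [-0.0, -0.076, 0.0]
(1.011, 0.24) [-0.01, 0.6, 0.0] [-0.03, 0.0, -0.124]
(0.911, 0.24) [-0.01, 0.6, 0.0] [-0.03, -0.0, -0.124]
```

Call:
jog_arm --pt "0.03 0 -0.34 0 -0.076 0 -0.9" --pt "0.03 0 -0.34 0 -0.076 0 -0.9" --pt "0.03 0 -0.34 0 -0.076 0 -0.9" --pt "0.03 0 -0.34 0 -0.076 0 -0.9" --pt "0 0 0 0 0 0 -0.9"

```text
t: 19.6
tool_pos: [0.4918, 0.0438, 0.1474]
tool_rot: [2.9, 0.937, -0.352]
contact_force: [-3.1, -2.9, 2.5]
opening: 0.0149
grip_force: 34.5
```

Call:
jog_arm --pt "-0.01 0.6 0 -0.03 0 -0.124 -0.9" --pt "-0.01 0.6 0 -0.03 0 -0.124 -0.9" --pt "-0.01 0.6 0 -0.03 0 -0.124 -0.9" --pt "-0.01 0.6 0 -0.03 0 -0.124 -0.9" --pt "0 0 0 0 0 0 -0.9"

```text
t: 20.1
tool_pos: [0.5244, 0.0084, 0.147]
tool_rot: [2.623, 1.474, -0.314]
contact_force: [-0.9, -2.3, 1.8]
opening: 0.0149
grip_force: 34.4
```

```bash
python3 - <<'E'
from g import *
o,p,M=state();g=gate(p);print(p,g,o['opening'],o['contact_force'],o['wrist_torque'])
q,N=pose(g[0],.24,h=.0067);print(q,np.degrees(R.from_matrix(M.T@N).as_rotvec()))
t=g[0];rows(p,M,[(t-.1,.24),(t-.2,.24),(t-.3,.24)],h=.0067)
E
```

```text
[0.52435693 0.0083754  0.14695325] (np.float64(0.7114221336167406), np.float64(0.12114024756780567)) 0.01487738628304366 [-0.85190192 -2.28962313  1.81902601] [-0.20366781  0.09247351 -0.05902269]
[0.52475881 0.0090258  0.14784377] [ 0.11120459 -0.10130726  0.36196569]
(np.float64(0.611), 0.24) [0.01, 0.6, -0.05] [-0.028, -0.002, -0.116]
(np.float64(0.511), 0.24) [-0.01, 0.6, 0.0] [-0.03, -0.0, -0.124]
(np.float64(0.411), 0.24) [-0.01, 0.6, 0.0] [-0.03, 0.0, -0.124]
```

Call:
jog_arm --pt "0 0.6 0 -0.03 0 -0.12 -0.9" --pt "0 0.6 0 -0.03 0 -0.124 -0.9" --pt "0 0.6 0 -0.03 0 -0.124 -0.9" --pt "0 0.6 0 -0.03 0 -0.124 -0.9" --pt "0 0.6 0 -0.03 0 -0.124 -0.9" --pt "0 0 0 0 0 0 -0.9"

```text
t: 20.7
tool_pos: [0.5806, -0.0131, 0.1479]
tool_rot: [2.146, 2.043, -0.26]
contact_force: [-0.7, -8.0, 3.3]
opening: 0.015
grip_force: 34.5
```

```bash
python3 - <<'E'
from g import *
o,p,M=state();g=gate(p);print(p,g,o['opening'],o['contact_force'],o['wrist_torque'])
t=g[0];rows(p,M,[(.15,.24),(.1,.24),(.05,.24),(.02,.24)],h=.0067)
E
```

```text
[ 0.58063645 -0.01305169  0.14788114] (np.float64(0.20833279917958442), np.float64(0.1208726269862876)) 0.015004185491783529 [-0.7243044  -7.99244005  3.30692607] [-1.08214126  0.17774302  0.0179491 ]
(0.15, 0.24) [0.01, 0.35, -0.0] [-0.016, 0.003, -0.071]
(0.1, 0.24) [-0.01, 0.3, 0.0] [-0.015, 0.0, -0.062]
(0.05, 0.24) [-0.01, 0.3, 0.0] [-0.015, -0.0, -0.062]
(0.02, 0.24) [-0.01, 0.18, 0.0] [-0.009, 0.0, -0.037]
```

Call:
jog_arm --pt "-0.05 0.3 0 -0.014 0 -0.06 -0.9" --pt "0 0.3 0 -0.014 0 -0.06 -0.9" --pt "0 0 0 0 0 0 -0.9"

```text
t: 21.0
tool_pos: [0.5921, -0.0139, 0.1478]
tool_rot: [2.041, 2.14, -0.248]
contact_force: [-1.3, -6.8, 2.6]
opening: 0.0148
grip_force: 34.5
```

Call:
jog_arm --pt "0 0.15 0 -0.008 0 -0.03 -0.9" --pt "0 0.15 0 -0.008 0 -0.03 -0.9" --pt "0 0 0 0 0 0 -0.9"

```text
t: 21.3
tool_pos: [0.5978, -0.0139, 0.1479]
tool_rot: [1.986, 2.185, -0.241]
contact_force: [-1.7, -8.1, 3.0]
opening: 0.0149
grip_force: 34.5
```

```bash
python3 - <<'E'
from g import *
o,p,M=state();g=gate(p);f=np.array(o['contact_force']);print(p,g,f,'tool',M.T@f)
E
```

```text
[ 0.59784616 -0.01388493  0.14792569] (np.float64(0.06572748592009468), np.float64(0.12092586182424053)) [-1.72916224 -8.06111447  2.95153864] tool [-8.33859983 -2.48717295 -0.98227922]
```

Call:
jog_arm --pt "-0.05 0.12 0 -0.006 0 -0.025 -0.9" --pt "0 0 0 0 0 0 -0.9"

```text
t: 21.5
tool_pos: [0.6001, -0.0139, 0.1477]
tool_rot: [1.964, 2.205, -0.238]
contact_force: [-1.3, -5.1, 2.2]
opening: 0.0152
grip_force: 34.5
```

Call:
jog_arm --pt "-0.02 0.12 0 -0.006 0 -0.025 -0.9" --pt "0 0 0 0 0 0 -0.9"

```text
t: 21.7
tool_pos: [0.6024, -0.0138, 0.1476]
tool_rot: [1.941, 2.224, -0.235]
contact_force: [-1.9, -4.8, 1.4]
opening: 0.0149
grip_force: 34.5
```

```bash
python3 - <<'E'
from g import *
o,p,M=state();g=gate(p);f=np.array(o['contact_force']);print(p,g,f,'tool',M.T@f)
E
```

```text
[ 0.60237601 -0.01384787  0.14762753] (np.float64(0.0284056129464913), np.float64(0.12109141070776498)) [-1.87318554 -4.83135472  1.4319316 ] tool [-4.74397721 -2.50975742 -0.31151019]
```

Call:
jog_arm --pt "-0.01 0.1 0 -0.005 0 -0.02 -0.9" --pt "0 0 0 0 0 0 -0.9"

```text
t: 21.9
tool_pos: [0.6041, -0.0138, 0.1475]
tool_rot: [1.923, 2.239, -0.233]
contact_force: [-1.9, -4.8, 2.2]
opening: 0.0147
grip_force: 34.5
```

Call:
jog_arm --pt "0 0.06 0 -0.003 0 -0.012 -0.9" --pt "0 0 0 0 0 0 -0.9"

```text
t: 22.1
tool_pos: [0.6051, -0.0137, 0.1474]
tool_rot: [1.912, 2.248, -0.233]
contact_force: [-3.4, -6.0, 2.4]
opening: 0.0146
grip_force: 34.5
```

Call:
jog_arm --pt "0 0.05 0 -0.002 0 -0.01 -0.9" --pt "0 0 0 0 0 0 -0.9"

```text
t: 22.3
tool_pos: [0.606, -0.0136, 0.1475]
tool_rot: [1.903, 2.255, -0.232]
contact_force: [-3.1, -5.6, 2.6]
opening: 0.015
grip_force: 34.5
```

```bash
python3 - <<'E'
from g import *
o,p,M=state();g=gate(p);f=np.array(o['contact_force']);print(p,g,f,'tool',M.T@f)
E
```

```text
[ 0.60601529 -0.0136242   0.14750464] (np.float64(-0.0016599938957636423), np.float64(0.12115375501070273)) [-3.11975537 -5.58284734  2.61680554] tool [-5.45629308 -4.02008439 -1.34778206]
```

Call:
jog_arm --pt "0 0.05 0 -0.002 0 -0.01 -0.9" --pt "0 0 0 0 0 0 -0.9"

```text
t: 22.5
tool_pos: [0.6069, -0.0135, 0.1475]
tool_rot: [1.894, 2.263, -0.232]
contact_force: [-4.4, -5.6, 2.4]
opening: 0.0149
grip_force: 34.5
```

Call:
jog_arm --pt "0 0.04 0 -0.002 0 -0.008 -0.9" --pt "0 0 0 0 0 0 -0.9"

```text
t: 22.7
tool_pos: [0.6077, -0.0135, 0.1475]
tool_rot: [1.886, 2.268, -0.231]
contact_force: [-3.1, -6.7, 3.2]
opening: 0.0147
grip_force: 34.5
```

Call:
jog_arm --pt "0 0.04 0 -0.002 0 -0.008 -0.9" --pt "0 0 0 0 0 0 -0.9"

```text
t: 22.9
tool_pos: [0.6084, -0.0134, 0.1474]
tool_rot: [1.879, 2.274, -0.231]
contact_force: [-3.4, -5.8, 2.3]
opening: 0.015
grip_force: 34.5
```

Call:
jog_arm --pt "0 0.04 0 -0.002 0 -0.008 -0.9" --pt "0 0 0 0 0 0 -0.9"

```text
t: 23.1
tool_pos: [0.6091, -0.0133, 0.1475]
tool_rot: [1.871, 2.28, -0.23]
contact_force: [-3.7, -5.6, 2.8]
opening: 0.0149
grip_force: 34.5
```

Call:
jog_arm --pt "0 0.04 0 -0.002 0 -0.008 -0.9" --pt "0 0 0 0 0 0 -0.9"

```text
t: 23.3
tool_pos: [0.6099, -0.0132, 0.1475]
tool_rot: [1.863, 2.285, -0.229]
contact_force: [-3.9, -7.1, 2.5]
opening: 0.015
grip_force: 34.6
```

```bash
python3 - <<'E'
from g import *
o,p,M=state();g=gate(p);f=np.array(o['contact_force']);print(p,g,f,'tool',M.T@f)
E
```

```text
[ 0.60989915 -0.013225    0.14747431] (np.float64(-0.03386758653026664), np.float64(0.12118194896056854)) [-3.87736927 -7.1413681   2.54765867] tool [-6.63961734 -5.24284968 -0.97555331]
```

Call:
jog_arm --pt "0 0.04 0 -0.002 0 -0.008 -0.9" --pt "0 0 0 0 0 0 -0.9"

```text
t: 23.5
tool_pos: [0.6101, -0.0132, 0.1474]
tool_rot: [1.856, 2.291, -0.23]
contact_force: [-5.5, -7.2, 3.8]
opening: 0.0149
grip_force: 34.7
```

Call:
jog_arm --pt "0 0.04 0 -0.002 0 -0.008 -0.9" --pt "0 0 0 0 0 0 -0.9"

```text
t: 23.7
tool_pos: [0.6103, -0.0132, 0.1473]
tool_rot: [1.85, 2.298, -0.231]
contact_force: [-9.3, -7.0, 5.0]
opening: 0.0149
grip_force: 34.9
```

```bash
python3 - <<'E'
from g import *
o,p,M=state();g=gate(p);f=np.array(o['contact_force']);print(p,g,f,'tool',M.T@f)
im,d,K,k,T=cam("wrist");save("w5.png",im);np.savez("w5.npz",i=im,d=d,K=K,k=k,T=T)
E
```

```text
[ 0.61025732 -0.01318778  0.14734793] (np.float64(-0.036833546834919365), np.float64(0.121190479645752)) [-9.27679624 -7.00944777  4.95254549] tool [ -5.89835302 -10.58871982  -3.57875084]
```

View pics/w5.png

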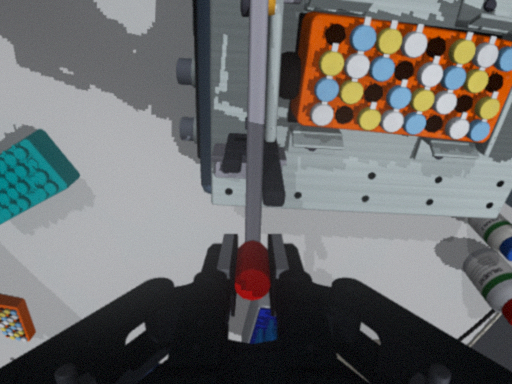

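The picture shows the bar at (256,150) between the horn (233,155) on the left and the back wall (273,165), touching the wall. The force jump at ≈ −0.036 rad confirms this. I back off about 2 mm at the knob and lower.

Call:
jog_arm --pt "-0.04 -0.16 0 0.008 0 0.032 -0.9" --pt "0 0 0 0 0 0 -0.9"

```text
t: 23.95
tool_pos: [0.6081, -0.0136, 0.1471]
tool_rot: [1.88, 2.275, -0.23]
contact_force: [-4.8, -4.3, 3.2]
opening: 0.0149
grip_force: 34.6
```

Call:
jog_arm --pt "-0.04 0 0.34 0 0.076 0 -0.9" --pt "0 0 0 0 0 0 -0.9"

```text
t: 24.15
tool_pos: [0.6084, -0.0157, 0.1397]
tool_rot: [1.914, 2.315, -0.174]
contact_force: [-4.1, -2.0, 1.5]
opening: 0.0147
grip_force: 34.6
```

Call:
jog_arm --pt "-0.04 0 0.34 0 0.076 0 -0.9" --pt "0 0 0 0 0 0 -0.9"

```text
t: 24.35
tool_pos: [0.6089, -0.017, 0.133]
tool_rot: [1.944, 2.353, -0.119]
contact_force: [-6.0, 0.7, 0.3]
opening: 0.0149
grip_force: 34.6
```

```bash
python3 - <<'E'
from g import *
o,p,M=state();g=gate(p);f=np.array(o['contact_force']);print(p,g,f,'tool',M.T@f)
q,N=pose(-.019,.12,h=.0067);print(q,np.degrees(R.from_matrix(M.T@N).as_rotvec()))
E
```

```text
[ 0.60893028 -0.01695287  0.13302282] (np.float64(-0.020514750983178058), np.float64(0.12476704172482056)) [-6.0098628   0.69763188  0.29578281] tool [ 1.77399609 -5.77193006 -0.47998942]
[ 0.60854194 -0.0158527   0.13441872] [-0.16603664 -0.19035345  0.74968616]
```

Call:
jog_arm --pt "-0.01 0 0.3 0 0.074 0 -0.9" --pt "0 0 0 0 0 0 -0.9"

```text
t: 24.55
tool_pos: [0.6094, -0.0176, 0.1273]
tool_rot: [1.972, 2.389, -0.064]
contact_force: [-5.5, 0.6, -1.6]
opening: 0.015
grip_force: 34.6
```

Call:
jog_arm --pt "-0.01 0 0.22 0 0.055 0 -0.9" --pt "0 0 0 0 0 0 -0.9"

```text
t: 24.75
tool_pos: [0.6097, -0.0178, 0.1232]
tool_rot: [1.991, 2.415, -0.022]
contact_force: [-5.2, 1.8, -2.4]
opening: 0.0148
grip_force: 34.5
```

Call:
jog_arm --pt "0 0 0.1 0 0.02 0 -0.9" --pt "0 0 0 0 0 0 -0.9"

```text
t: 24.95
tool_pos: [0.6101, -0.0178, 0.1218]
tool_rot: [1.997, 2.425, -0.007]
contact_force: [-5.7, 0.7, -1.8]
opening: 0.015
grip_force: 34.5
```

```bash
python3 - <<'E'
from g import *
o,p,M=state();g=gate(p);f=np.array(o['contact_force']);print(p,g,f,'tool',M.T@f)
q,N=pose(g[0],0,h=.0067);print(q,np.degrees(R.from_matrix(M.T@N).as_rotvec()))
E
```

```text
[ 0.6100786  -0.01782325  0.12181074] (np.float64(-0.02828561850281032), np.float64(0.125767023845649)) [-5.74556602  0.73182874 -1.81255754] tool [ 1.8248442  -5.49314503  1.82421719]
[ 0.60998374 -0.01731978  0.1207    ] [-0.17900551  0.17563162  0.37727924]
```

Call:
jog_arm --pt "0.03 -0.04 0.06 0 0 0 -0.9" --pt "0 0 0 0 0 0 -0.9"

```text
t: 25.15
tool_pos: [0.6099, -0.0179, 0.1215]
tool_rot: [1.995, 2.424, -0.006]
contact_force: [-4.6, -1.7, -1.2]
opening: 0.0154
grip_force: 34.5
```

Call:
jog_arm --pt "0 0 0.05 0 0 0 -0.9" --pt "0 0 0 0 0 0 -0.9"

```text
t: 25.35
tool_pos: [0.6102, -0.018, 0.1209]
tool_rot: [1.996, 2.423, -0.004]
contact_force: [-4.8, -1.3, -1.2]
opening: 0.0147
grip_force: 34.7
```

Call:
jog_arm --pt "0 0 0.05 0 0 0 -0.9" --pt "0 0 0 0 0 0 -0.9"

```text
t: 25.55
tool_pos: [0.6107, -0.018, 0.1208]
tool_rot: [1.995, 2.423, -0.003]
contact_force: [-5.4, -1.0, 1.8]
opening: 0.0153
grip_force: 35.0
```

Call:
jog_arm --pt "0 -0.08 0 0 0 0 -0.9" --pt "0 -0.06 0 0 0 0 -0.9" --pt "0 0 0 0 0 0 -0.9"

```text
t: 25.85
tool_pos: [0.6083, -0.0183, 0.1207]
tool_rot: [1.996, 2.422, -0.0]
contact_force: [-3.5, 1.1, 5.1]
opening: 0.0145
grip_force: 35.0
```

Call:
jog_arm --pt "0 0 0 0 0 0 -0.6" --pt "0 0 0 0 0 0 -0.3" --pt "0 0 0 0 0 0 0" --pt "0 0 0 0 0 0 0" --pt "0 0 -0.4 0 0 0 0" --pt "0 0 -0.8 0 0 0 0" --pt "0 0 -1 0 0 0 0" --pt "0 0 -1 0 0 0 0"

```text
t: 26.65
tool_pos: [0.6078, -0.0184, 0.1856]
tool_rot: [1.996, 2.423, -0.002]
contact_force: [-0.3, -0.4, 1.3]
opening: 0.0428
grip_force: 0.0
```

Call:
jog_arm --pt "0 0 -1 0 0 0 0" --pt "0 0 -1 0 0 0 0" --pt "-0.6 0 -1 0 0 0 0" --pt "-0.6 0 0 0 0 0 0" --pt "0 0 0 0 0 0 0"

```text
t: 27.15
tool_pos: [0.6126, -0.0432, 0.2446]
tool_rot: [1.997, 2.421, -0.002]
contact_force: [-0.7, 0.1, -1.1]
opening: 0.0428
grip_force: 0.0
```

```bash
python3 - <<'E'
from h import *
from g import ex,ey,H
im,d,K,k,T=cam("wrist");save("w6.png",im);P=cloud(d,K,k,T)
hsv=cv2.cvtColor(im,cv2.COLOR_RGB2HSV);h,S,V=[hsv[...,i].astype(int) for i in range(3)]
r=((h<6)|(h>174))&(S>150)&(V>80)&(P[...,2]>.11)&(P[...,2]<.2);q=P[r];print(len(q),np.percentile(q[:,2],[5,50,95]),np.median(q,axis=0))
O=H+.079*ex-.044*ey;s=np.stack([(P[...,:2]-O)@ex,(P[...,:2]-O)@ey,P[...,2]-.078],-1)*1000
m=(abs(s[...,0]+87)<8)&(s[...,2]>25)&(s[...,2]<60)
for y in range(30,-90,-10):
    t=s[m&(abs(s[...,1]-y)<3)];print(y,len(t),np.percentile(t[:,2],[50,90]).round(1) if len(t) else '',np.median(t[:,0]).round(1) if len(t) else '')
E
```

```text
295 [0.14816459 0.15304322 0.15429019] [ 0.60467645 -0.01700993  0.15304322]
30 179 [41.3 42.9] -87.1
20 120 [41.4 43. ] -85.9
10 123 [41.7 43.1] -86.3
0 120 [41.8 43. ] -86.0
-10 117 [41.6 42.7] -86.4
-20 119 [41.7 42.8] -86.1
-30 97 [41.8 43. ] -86.5
-40 106 [41.9 43.2] -87.8
-50 80 [42.1 43.1] -88.3
-60 68 [42. 43.] -88.0
-70 66 [42.1 43. ] -88.5
-80 4 [54.7 55.6] -81.6
```

View pics/w6.png

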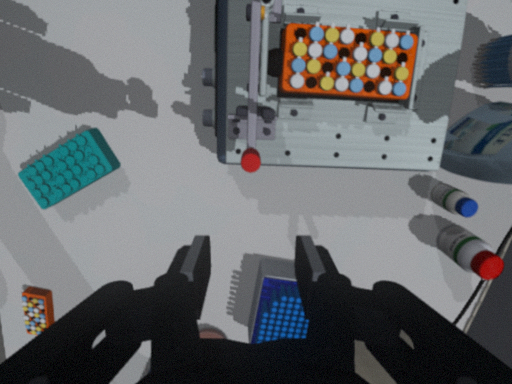

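The bar lies level, with its top 42 mm above the bay floor all along. It sits behind the horn (250,130), the rack is in the bay (350,62), and the bystanders look undisturbed. Handing in.

```bash
python3 -c "
from station import ctrl
print(ctrl.finish_job())"
```

```text
the job is handed in; nothing more can be done
None
```

The orange rack is upright in the bay against the rear stop, the gate is shut on it with the latch bar lying level in the notch behind the horn, and the job was handed in at about 27 s.

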